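# Lock the die holder up into the bench extruder

## Robot

A 7-joint arm with a two-finger parallel gripper is mounted at the origin on a cart in front of the work surface, level with it; the furniture and walls round the work are solid. World frame = base frame: x ahead of the robot, y to its left, z up, the work surface at z = 0. Lengths are in mm, angles in rad, forces in N, time in s.
With the tool pointing down it reaches from about 400 to 875 mm from the base axis. Payload 4.4 kg.
Tool frame: the origin (TCP) lies midway between the tips of the shut fingers; the grasp point (between the pads) lies 19 mm behind it (ctrl.pinch_z is the distance from the TCP to the grasp point, in mm); z points along the fingers, y is the line along which they close (so a half turn about z gives the same grasp; the last joint's range is limited). The gripper opens to 85 mm and grips with 20 to 120 N. Pads are 22 mm wide; open, the fingers measure 114 mm over their backs; the gripper's body (76 mm by 85 mm) begins 54 mm behind the grasp point. The pads swing forward as they close: fully open they stand 13 mm farther back than shut.
Start: joints at [-1.298, 0.628, 0.038, 1.517, -0.027, 0.996, -0.02], TCP at [216.008, 613.073, 231.313] pointing down, gripper open.
Joint ranges: [-3.06, 3.06], [-0.37, 2.12], [-1.25, 1.32], [0.18, 2.47], [-1.1, 4.24], [0.23, 1.98], [-2.94, 2.94]. Speed limits (rad/s): [2.57, 2.57, 3.14, 3.14, 3.14, 3.14, 3.14].

## Interface

Orientations are given as [roll, pitch, yaw] about the fixed x, y, z axes, in that order (R = Rz(yaw) Ry(pitch) Rx(roll)).
In Python, from cell import read_state, cams, order, ctrl gives the robot as it stands.
- The arm moves only by the tool move_arm, never from a script. Its argument "targets" is text: rows parted by semicolons, each of 7 numbers parted by spaces: the gripper's target within -1 to 1 (fully open at 1, half-way at 0, shut at -1), then the shift along the tool's x, y, z in cm, then the turn, a rotation vector about the tool's x, y, z in degrees. A call has 1 to 5 rows; each row shifts and turns the commanded pose from where the row before left it, along the tool's axes as they then stand; what a row does not reach is not made up. A row lasts 1/12 s, in which the tool goes at most 41.7 mm and 7.16 degrees, less where a joint would pass 70% of its speed; a pose out of reach is approached as far as the arm can. A call with a gripper value outside its range is refused whole. The fingers move at their own pace and stop on an object; the grip force is fixed at half the most. Time passes only in rows, so rows that do not move let the fingers close. It gives the time, the measured TCP pose, the force, the opening and the grip force at its end, in the units of the state.
- read_state(): the state, without advancing time (a new reading comes with each control period).
- cams.get_image(name): name is "side" or "top" or "wrist"; returns a dict with "color" (420x560x3 uint8, red, green, blue), "fovy" (degrees; the focal length in pixels is half the picture's height over the tangent of half this angle, whatever the lens; pixels are square), "cx", "cy" (the principal point, pixels), "rvec" (rotation vector, rad) and "tvec" (3), from world to camera coordinates, as OpenCV has them. Camera axes: x right, y down, z forward; pixel columns grow to the right and rows downward; lengths in mm; the calibration is good to about 2 mm. A picture is of the moment at which its call begins. There is no depth.
- order.finish_job(): hands the job in; it is judged then, once.
The state is a dict: "clock": time; "qpos": joint angles; "qd": joint speeds; "tau": joint torques, N m; "eef_pos": TCP position; "tool_rot": TCP orientation; "force": force on the tool from outside, world axes, zero at the start; "torque": the same for the moment, N m; "width": finger opening in mm; "gripper_force": force on a finger pad.
Only numpy, scipy, OpenCV 4.12 (cv2) and the standard library are available. Lean on these libraries where they do the work, as an engineer would, in place of code of your own. Each camera call takes 0.05 s, during which the arm holds its last target. There are 200 camera calls.

## Task

Pick up the die holder by its black handle, offer its three pins up into the open collar under the extruder's barrel with the handle out to the left (over the left pip), then swing the handle round towards the front pip until it comes up against its stop, fully home and drawn up tight, and let go so that it hangs locked. Feel for the stop and do not force it, and leave the things standing round about alone.

Things in the scene. Friction and masses are not known exactly. Their poses are not given: they have to be found in the camera images.
- extruder: Bench extruder, fixed: dark foot plate 270 x 150 x 12 mm, steel column at the back, aluminium barrel (90 mm across at most, top 335 mm high) over the foot. Origin on the table under the barrel's axis, z up, x from its front towards the column, y to its left. Under the barrel is a collar, an open tube 90 mm outside, 78 mm inside, underside 190 mm high.
- mount_axis (a point): Centre of the collar's mouth, on the axis at the underside, axes as extruder. In the mouth is a fixed ring, bore 57 mm, with three slots 120 degrees apart that let the pins up; they leave about 21 degrees of play each side. The ring (slots, ramps, stops) sits up to 17 degrees either way from what the pips show, unseen: its stop must be felt.
- left_pip (a point): Small steel pip on the outside of the collar, 59 degrees left of the front: with the handle pointing this way the pins meet the slots. The handle is then swung about the axis to the front pip (counterclockwise from above), 59 degrees give or take 17. After the slot's play the pins climb ramps, 6.5 mm high over 28 degrees, then 1.5 degrees of level, then a hard stop.
- front_pip (a point): Small steel pip on the front of the collar (extruder's -x): nominal direction of the locked handle. On the level before the stop the pin centres stand 12.7 mm above the collar's mouth. The swing takes only a few N sideways at the grip; the stop is felt as a steep rise: 5 to 10 N more is plenty, 20 N is forcing it. Friction and the gasket's load hold the holder where it is left.
- gasket_face (a point): Centre of the rubber gasket's flat underside at rest, on the axis, 15.5 mm above the collar's mouth. It yields upwards, pressing down with 4 N at first and 11 N when the holder is locked. The cup's rim meets it when the pin centres are 7.5 mm above the mouth, which is just high enough to start the swing.
- die_holder: Loose die holder, 0.18 to 0.28 kg: aluminium cup 54 mm across, 48 mm high, rim tapered, with a bar handle along its own -x. Origin on the cup's axis at its underside, z up. Stands on the cup and on a rubber foot under the handle's end, 183 mm from the axis. It balances about 28 mm from the axis towards the handle.
- pin_centre (a point): On the die holder's axis at the height of its pins: 40 mm above the underside, 8 mm below the rim; axes as die_holder. The three steel pins are 8 mm thick and reach out to radius 36 mm; one points along the handle, the others at 120 degrees to it.
- handle_grip (a point): In the grip part of the black handle, 150 mm from the cup's axis, 19 mm above the underside; axes as die_holder. The black bar is 18 mm wide, 22 mm high (8 to 30 mm above the underside) and runs from 85 to 195 mm from the axis.
- blank_cup: Bystander: plain white porcelain cup, 87 mm across, 80 mm high; origin under its centre.
- tape_roll: Bystander: roll of masking tape lying flat, 100 mm across, 25 mm high; origin under its centre.
- dish: Bystander: small round colour dish, 68 mm across, 18 mm high; origin under its centre.
- spare_lid: Bystander: domed porcelain lid with a knob, 82 mm across, 58 mm high; origin under its centre.

How it is judged:
By the outcome, as a careful person would: the job done as asked, in the order asked, and still so for the second after the job is handed in, with the robot touching nothing.
It also fails if it takes over 69 s, if anything falls off the work surface, if the arm or the gripper's body presses on something with over 40 N, if the wrist force passes 120 N, or if a joint passes its speed limit or range.

## Working session

There is one attempt and no reset: what is moved stays moved. The work goes in short steps, Python scripts to look and compute and a tool call to move; the robot and the scene stay as the last step left them, time stands still between calls to the robot, and variables do not carry over. Pictures are saved under pics/ and viewed, at most 10 in all, crops included, and the job is handed in when it is done.

Besides the shell and the picture viewer there is one more tool, called after "Emit:" as name(argument=value, ...) on one line, values as JSON. move_arm: Moves the arm, as the interface text tells. Its arguments: {"type":"object","properties":{"targets":{"type":"string"}},"required":["targets"]}

```bash
mkdir -p pics; ls; cat > h.py <<'E'
import numpy as np, cv2
from cell import read_state, cams, order, ctrl
from scipy.spatial.transform import Rotation as R
def snap(n,f):
    d=cams.get_image(n); cv2.imwrite('pics/'+f,d['color'][:,:,::-1]); 
    import pickle; pickle.dump(d,open('pics/'+f+'.pkl','wb')); return d
def cam(d):
    f=d['color'].shape[0]/2/np.tan(np.radians(d['fovy'])/2)
    K=np.array([[f,0,d['cx']],[0,f,d['cy']],[0,0,1]]); M=cv2.Rodrigues(np.array(d['rvec'],float))[0]
    return K,M,np.array(d['tvec'],float).ravel()
def ray(d,u,v,z):
    K,M,t=cam(d); r=M.T@np.linalg.solve(K,[u,v,1]); c=-M.T@t; return c+r*(z-c[2])/r[2]
def proj(d,P):
    K,M,t=cam(d); p=(K@(M@np.atleast_2d(P).T+t[:,None])).T; return p[:,:2]/p[:,2:]
E
python3 - <<'E'
from h import *
for n in ['side','top','wrist']:
    d=snap(n,n+'0.png'); K,M,t=cam(d); print(n,d['fovy'],-M.T@t,M[2])
    
print(read_state(), ctrl.pinch_z)
a=[cv2.imread(f'pics/{n}0.png') for n in ['side','top','wrist']]
E
```

```text
pics
side 53.02462282203018 [  44.24059148 -888.08829134  661.05007127] [ 0.46582855  0.76511109 -0.4445321 ]
top 42.56332406630659 [ 424.32085501  -45.14532357 1623.12274949] [ 0.09563999  0.00126675 -0.99541518]
wrist 70.36801482597025 [143.09302994 637.65888874 372.93205494] [ 0.28341101 -0.1019123  -0.95356808]
{'clock': 0.15, 'qpos': array([-1.29780475,  0.62911925,  0.03848193,  1.51812179, -0.02701807,
        0.99632038, -0.02000495]), 'qd': array([-8.59528289e-04, -2.32396030e-03,  1.28635990e-04, -2.35829859e-03,
       -2.23654098e-03, -1.35658698e-05,  6.03758215e-04]), 'tau': array([ 1.01536247e-03, -5.63802516e+01,  1.22758247e+00, -1.93650806e+01,
        1.11155439e-02,  7.32872752e-03,  7.57591408e-06]), 'eef_pos': array([215.85156986, 612.61357825, 230.61558622]), 'tool_rot': array([-3.14014260e+00,  1.04630053e-05,  2.80275955e+00]), 'force': array([-1.00682459,  0.43932428,  0.83589199]), 'torque': array([ 0.03028797, -0.00215006,  0.03352115]), 'gripper_force': 0.0, 'width': 85.81572064978617} 18.700000000000003
```

View pics/top0.png

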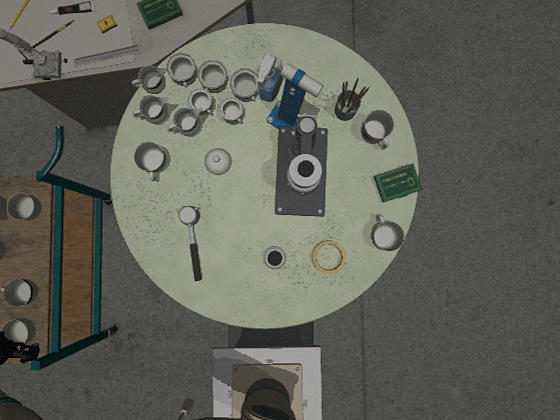

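View pics/side0.png

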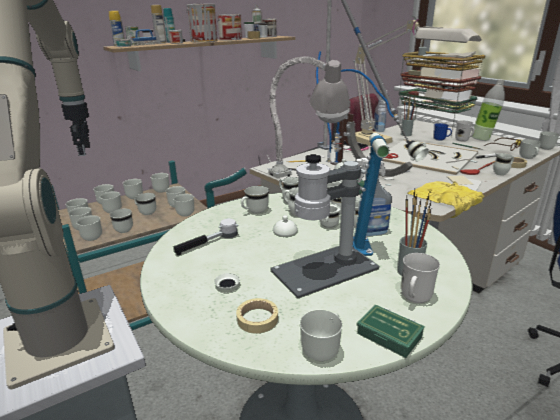

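The top view shows the holder cup near (189,215), with its handle end near (197,278), and the extruder foot at (276–327, 127–215). The side view shows the barrel and collar near (312,195). I'll enlarge these areas to measure them.

```bash
python3 - <<'E'
import cv2,numpy as np
t=cv2.imread('pics/top0.png'); s=cv2.imread('pics/side0.png')
a=cv2.resize(t[195:290,160:230],(400,543),interpolation=cv2.INTER_CUBIC)  # 5.714
b=cv2.resize(t[120:222,268:336],(400,600),interpolation=cv2.INTER_CUBIC) #5.882
o=np.zeros((600,800,3),np.uint8); o[:543,:400]=a; o[:,400:]=b; cv2.imwrite('pics/c1.png',o)
cv2.imwrite('pics/c2.png',cv2.resize(s[145:305,260:390],(488,600),interpolation=cv2.INTER_CUBIC)) #3.75
E
```

```text
(no output)
```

View pics/c1.png

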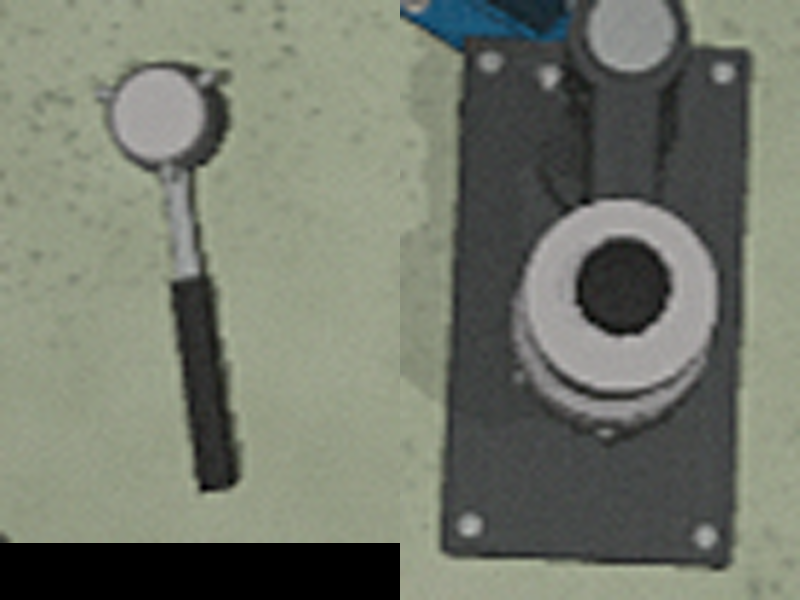

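View pics/c2.png

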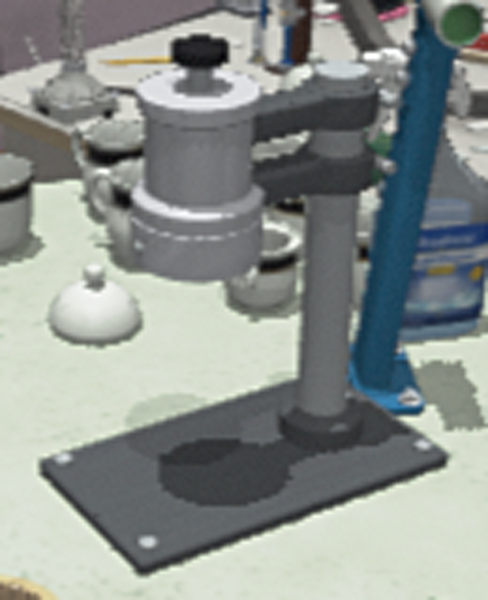

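```bash
cat > m.py <<'E'
from h import *
import pickle
T=pickle.load(open('pics/top0.png.pkl','rb')); S=pickle.load(open('pics/side0.png.pkl','rb'))
a=lambda x,y:(160+x*70/400-.4,195+y*95/543-.4)
b=lambda x,y:(268+(x-400)*.17-.4,120+y*.17-.4)
c=lambda x,y:(260+x*130/488-.4,145+y*160/600-.4)
cup=ray(T,*a(160,115),48); e=ray(T,*a(218,488),30); st=ray(T,*a(189,279),30)
print('cup',cup,'hend',e,np.linalg.norm((e-cup)[:2]),'hst',st,np.linalg.norm((st-cup)[:2]))
d=(cup-e)[:2]; print('yaw from end',np.degrees(np.arctan2(d[1],d[0])))
d=(st-e)[:2]; print('yaw bar',np.degrees(np.arctan2(d[1],d[0])))
for p in [(102,93),(215,78)]: 
    q=ray(T,*a(*p),40); print('pin',q,np.degrees(np.arctan2(*(q-cup)[1::-1])))
C=[ray(T,*b(*p),12)[:2] for p in [(467,38),(748,50),(730,567),(443,553)]]
C=np.array(C); print(C, 'sides',[np.linalg.norm(C[i]-C[i-1]) for i in range(4)])
for i,j in [(3,0),(2,1)]:
    d=C[j]-C[i]; print('foot yaw',np.degrees(np.arctan2(d[1],d[0])))
d=C[0]-C[1]; print(np.degrees(np.arctan2(d[1],d[0]))-90)
d=C[3]-C[2]; print(np.degrees(np.arctan2(d[1],d[0]))-90)
print('midline centre',C.mean(0))
print('disc top',ray(T,*b(620,295),335),ray(T,*b(620,295),310))
# collar from side: left/right silhouette and bottom, fit x,y
from scipy.optimize import least_squares
th=np.linspace(0,2*np.pi,721)
circ=lambda x,y,z,r:np.c_[x+r*np.cos(th),y+r*np.sin(th),0*th+z]
l,r,bt=c(133,240),c(262,243),c(190,278)
bb=[b(606,432),b(520,378)]
def f(p):
    P=proj(S,circ(p[0],p[1],190,45)); return [P[:,0].min()-l[0],P[:,0].max()-r[0],P[:,1].max()-bt[1]]
s=least_squares(f,[600,-80]); print('collar side',s.x,s.fun)
for z in (200,208,215):
    for u in bb:
        q=ray(T,*u,z); print('pip',z,q[:2],'rel',q[:2]-s.x,np.degrees(np.arctan2(*(q[:2]-s.x)[::-1])),np.linalg.norm(q[:2]-s.x))
E
python3 m.py
```

```text
cup [541.39335578 222.44517869  48.        ] hend [350.67691408 195.60736311  30.        ] 192.59550742194594 hst [457.71282675 210.46768027  30.        ] 84.53337452039558
yaw from end 8.010124632881999
yaw bar 7.904126274769015
pin [553.81842301 253.73229348  40.        ] 68.3404640687659
pin [560.6774603  195.43832067  40.        ] -54.47146615116179
[[ 810.22732535  -49.42348219]
 [ 801.60243259 -194.58784201]
 [ 533.96844417 -179.03881705]
 [ 543.3646945   -33.09060744]] sides [np.float64(267.36197662212425), np.float64(145.4203566806619), np.float64(268.08529228073985), np.float64(146.25036549035775)]
foot yaw -3.5023223237209704
foot yaw -3.3250379204947347
-3.400212645644828
-3.6836595212438255
midline centre [ 672.29072415 -114.03518717]
disc top [ 624.49106476 -109.6839671   335.        ] [ 628.37598586 -110.93653879  310.        ]
collar side [ 634.50883614 -104.24156369] [-0.37271837  0.36856332 -0.0591365 ]
pip 200 [ 583.09219579 -108.87912721] rel [-51.41664035  -4.63756351] -174.84610891666537 51.62536102100215
pip 200 [608.26201933 -70.4786957 ] rel [-26.2468168  33.762868 ] 127.86103263372058 42.7647827972999
pip 208 [ 582.19967213 -108.52085141] rel [-52.30916401  -4.27928772] -175.32318379780625 52.483911280071105
pip 208 [607.22800501 -70.33628565] rel [-27.28083113  33.90527804] 128.82081674284677 43.5179460278459
pip 215 [ 581.41871392 -108.2073601 ] rel [-53.09012222  -3.96579641] -175.72797798150026 53.23803732452284
pip 215 [606.32324247 -70.21167686] rel [-28.18559367  34.02988683] 129.63359291243566 44.186659621305786
```

Emit:
move_arm(targets="1 0 0 0 0 0 -6.85;1 0 0 0 0 0 -6.85;1 0 0 0 0 0 -6.85;1 0 0 0 0 0 -6.85;1 -0.92 -2.88 0.5 0 0 0")

```text
clock: 0.57
eef_pos: [224.7, 591.2, 226.6]
tool_rot: [3.134, -0.002, -2.99]
force: [0.1, 0.7, 0.5]
width: 85.6
gripper_force: 0.0
```

Emit:
move_arm(targets="1 -0.92 -2.88 0.7 0 0 0;1 -0.92 -2.88 0.7 0 0 0;1 -0.92 -2.88 0.7 0 0 0;1 -0.92 -2.88 0.7 0 0 0;1 -0.92 -2.88 0.7 0 0 0")

```text
clock: 0.98
eef_pos: [295.1, 448.1, 190.9]
tool_rot: [-3.141, -0.0, -3.002]
force: [0.0, 0.3, -0.6]
width: 85.1
gripper_force: 0.0
```

Emit:
move_arm(targets="1 -0.92 -2.88 0.7 0 0 0;1 -0.92 -2.88 0.7 0 0 0;1 -0.92 -2.88 0.7 0 0 0;1 -0.92 -2.88 0.7 0 0 0;1 -0.92 -2.88 0.7 0 0 0")

```text
clock: 1.4
eef_pos: [360.6, 312.0, 156.0]
tool_rot: [-3.142, 0.0, -3.002]
force: [0.0, 0.3, 0.6]
width: 85.4
gripper_force: 0.0
```

Emit:
move_arm(targets="1 -0.92 -2.88 0.7 0 0 0;1 -0.92 -2.88 0.7 0 0 0;1 -0.92 -2.88 0.7 0 0 0;1 -0.92 -2.88 0.7 0 0 0;1 0 0 0 0 0 0")

```text
clock: 1.82
eef_pos: [414.4, 197.5, 127.1]
tool_rot: [-3.137, -0.002, -3.012]
force: [-0.6, -0.4, 0.1]
width: 85.1
gripper_force: 0.0
```

```bash
python3 - <<'E'
from h import *
d=snap('wrist','w1.png'); s=read_state(); print(s['eef_pos'],s['tool_rot'])
cup=np.array([541.4,222.4]); u=np.array([np.cos(np.radians(188)),np.sin(np.radians(188))])
P=[[*cup,48],[*(cup+85*u),30],[*(cup+195*u),30],[*(cup+130*u),30]]
p=proj(d,P); print(p.round())
im=d['color'][:,:,::-1].copy()
for q in p: cv2.circle(im,tuple(int(v) for v in q.round()),3,(0,0,255),1)
cv2.imwrite('pics/w1b.png',im)
E
```

```text
[413.56350719 200.71333623 127.62082006] [-3.13937326e+00 -1.48349163e-03 -3.00890962e+00]
[[291. 353.]
 [290. 260.]
 [290. 132.]
 [290. 212.]]
```

View pics/w1b.png

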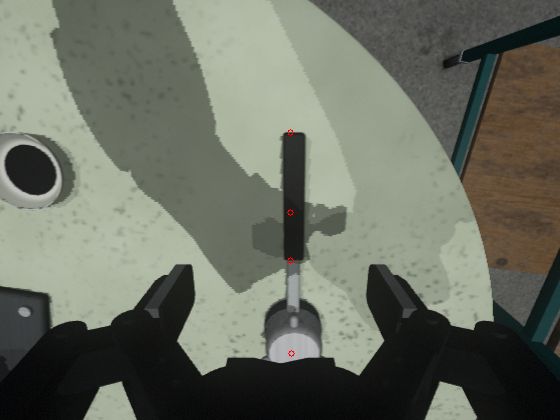

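The wrist view shows the bar centred at u≈293, against 290 predicted, and the bar end at v≈133. The finger midline is u≈280. I'll shift about 5 mm along tool y and go down.

Emit:
move_arm(targets="1 0 0.5 2.5 0 0 -0.4;1 0 0 2.8 0 0 0;1 0 0 2.8 0 0 0;1 0 0 2.8 0 0 0;1 0 0 0.8 0 0 0")

```text
clock: 2.28
eef_pos: [410.8, 209.1, 18.6]
tool_rot: [-3.137, -0.003, -2.993]
force: [0.1, 0.3, 0.9]
width: 85.8
gripper_force: 0.0
```

Emit:
move_arm(targets="1 0 0 0 0 0 0;1 0 0 0 0 0 0;1 0 0 0 0 0 0")

```text
clock: 2.53
eef_pos: [412.7, 208.9, 21.4]
tool_rot: [-3.138, 0.001, -2.995]
force: [0.1, 0.1, 0.2]
width: 85.8
gripper_force: 0.0
```

Emit:
move_arm(targets="1 0 -0.25 0.9 0 0 0.4;1 0 0 0.8 0 0 0;1 0 0 0 0 0 0;-1 0 0 0 0 0 0;-1 0 0 0 0 0 0")

```text
clock: 2.95
eef_pos: [413.0, 205.9, 5.8]
tool_rot: [-3.137, 0.001, -3.001]
force: [-0.5, 0.8, 0.7]
width: 64.2
gripper_force: 0.0
```

Emit:
move_arm(targets="-1 0 0 0 0 0 0;-1 0 0 0 0 0 0;-1 0 0 0 0 0 0;-1 0 0 0 0 0 0;-1 0 0 0 0 0 0")

```text
clock: 3.37
eef_pos: [412.7, 205.9, 5.5]
tool_rot: [-3.137, 0.0, -3.0]
force: [0.0, -0.4, 4.5]
width: 17.0
gripper_force: 58.8
```

Emit:
move_arm(targets="-1 0 0 0 0 0 0;-1 0 0 0 0 0 0;-1 0 0 0 0 0 0;-1 0 0 0 0 0 0;-1 0 0 0 0 0 0")

```text
clock: 3.78
eef_pos: [412.7, 205.9, 5.5]
tool_rot: [-3.137, 0.0, -3.0]
force: [-1.1, -0.9, 4.7]
width: 17.0
gripper_force: 58.8
```

Emit:
move_arm(targets="-1 0 0 -0.5 0 0 0;-1 0 0 -1 0 0 0;-1 0 0 -1.5 0 0 0;-1 0 0 -2 0 0 0;-1 0 0 -2 0 0 0")

```text
clock: 4.2
eef_pos: [411.6, 205.4, 75.5]
tool_rot: [-3.136, -0.003, -3.001]
force: [0.2, 0.1, -2.5]
width: 16.8
gripper_force: 58.6
```

Emit:
move_arm(targets="-1 0 0 -2 0 0 0;-1 0 0 -2 0 0 0;-1 0 0 -1 0 0 0;-1 0 0 0 0 0 0;-1 0 0 0 0 0 0")

```text
clock: 4.62
eef_pos: [412.5, 205.8, 125.2]
tool_rot: [-3.137, -0.0, -3.002]
force: [-0.4, -0.6, -2.9]
width: 16.8
gripper_force: 58.6
```

```bash
python3 - <<'E'
from h import *
d=snap('side','s2.png'); s=read_state(); print(s['eef_pos'],s['tool_rot'],s['force'],s['torque'],s['width'])
x,y,z=s['eef_pos']; a=s['tool_rot'][2]; u=np.array([np.cos(a),np.sin(a)])
P=[]
for r,h in [(130,0),(130,48),(45,30),(-65,30),(-65,8),(45,8)]: P.append([x-r*u[0],y-r*u[1],z-5.5+h])
p=proj(d,P); print(p.round(1))
x0,y0=int(p[:,0].min()-15),int(p[:,1].min()-25); cr=d['color'][y0:y0+75,x0:x0+100,::-1]
cr=cv2.resize(cr,(800,600),interpolation=cv2.INTER_CUBIC)
for q in p: cv2.circle(cr,(int((q[0]-x0+.5)*8),int((q[1]-y0+.5)*8)),4,(0,0,255),1)
cv2.imwrite('pics/s2b.png',cr); print(x0,y0)
E
```

```text
[412.11568426 205.52789145 124.61523907] [-3.13599801e+00 -1.65209748e-03 -3.00166583e+00] [-0.07695316  0.10974666 -2.28530401] [ 0.01402569  0.22084117 -0.02579961] 17.1591723727493
[[225.4 201.5]
 [224.2 187.4]
 [201.  200.4]
 [167.6 211.3]
 [168.6 218.2]
 [201.7 207. ]]
152 162
```

View pics/s2b.png

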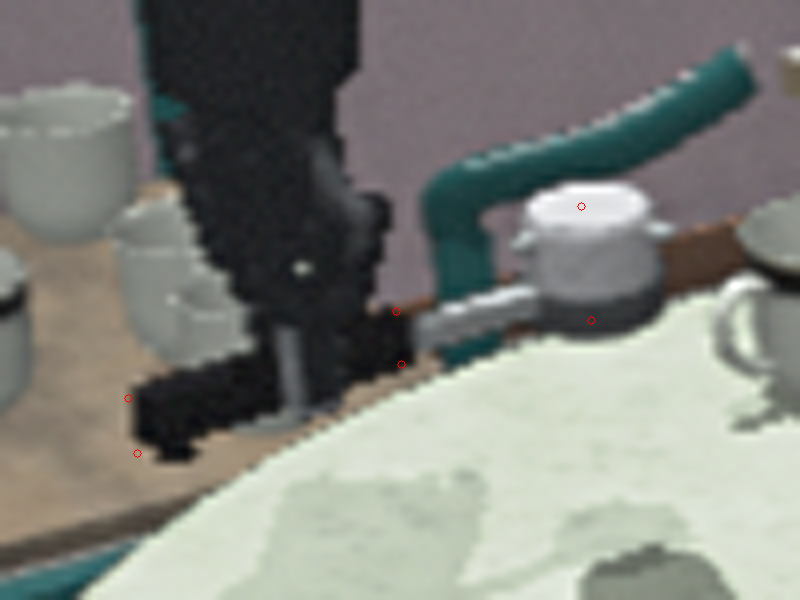

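The holder hangs level in the grip. The cup rim is at crop (587,208), against (582,206) predicted. Next I turn it to the left-pip heading and bring it under the collar.

Emit:
move_arm(targets="-1 0 0 0 0 0 6;-1 0 0 0 0 0 7;-1 0 0 0 0 0 7;-1 0 0 0 0 0 7;-1 0 0 0 0 0 7")

```text
clock: 5.08
eef_pos: [411.7, 205.7, 123.8]
tool_rot: [-3.135, 0.001, 2.683]
force: [-0.1, -0.5, -2.5]
width: 17.1
gripper_force: 58.7
```

Emit:
move_arm(targets="-1 0 0 0 0 0 7;-1 0 0 0 0 0 7;-1 0 0 0 0 0 7;-1 0 0 0 0 0 7;-1 0 0 0 0 0 7")

```text
clock: 5.5
eef_pos: [411.8, 205.8, 123.9]
tool_rot: [-3.137, 0.005, 2.072]
force: [0.3, 0.1, -2.0]
width: 17.0
gripper_force: 58.7
```

Emit:
move_arm(targets="-1 0 0 0 0 0 1.6;-1 0 0 0 0 0 0;-1 -1 0.15 0 0 0 0;-1 -2 0.4 0 0 0 0;-1 -2 0.4 0 0 0 0")

```text
clock: 5.92
eef_pos: [444.3, 165.7, 125.0]
tool_rot: [-3.139, 0.004, 2.054]
force: [0.9, -0.3, -1.8]
width: 16.9
gripper_force: 58.7
```

Emit:
move_arm(targets="-1 -2 0.4 0 0 0 0;-1 -2 0.4 0 0 0 0;-1 -2 0.4 0 0 0 0;-1 -2 0.4 0 0 0 0;-1 -2 0.4 0 0 0 0")

```text
clock: 6.33
eef_pos: [508.5, 84.6, 125.3]
tool_rot: [-3.139, 0.004, 2.051]
force: [-0.7, 1.0, -1.9]
width: 17.1
gripper_force: 58.7
```

Emit:
move_arm(targets="-1 -2 0.4 0 0 0 0;-1 -2 0.4 0 0 0 0;-1 -1 0.2 0 0 0 0;-1 0 0 0 0 0 0;-1 0 0 0 0 0 0")

```text
clock: 6.75
eef_pos: [539.3, 46.6, 125.4]
tool_rot: [-3.138, 0.003, 2.049]
force: [-0.3, 0.5, -2.4]
width: 17.3
gripper_force: 58.7
```

Emit:
move_arm(targets="-1 -1.3 0.18 0 0 0 0;-1 -1.3 0.18 0 0 0 0;-1 -1.3 0.18 0 0 0 0;-1 -1.3 0.18 0 0 0 0;-1 0 0 0 0 0 0")

```text
clock: 7.17
eef_pos: [572.3, 0.0, 126.1]
tool_rot: [-3.14, 0.007, 2.046]
force: [1.0, 0.3, -1.6]
width: 16.8
gripper_force: 58.7
```

```bash
cat > k.py <<'E'
from h import *
import sys
f=sys.argv[1]; L=float(sys.argv[2])
d=snap('side',f+'.png'); w=snap('wrist',f+'w.png'); s=read_state(); print(s['eef_pos'],s['tool_rot'],s['force'],s['torque'])
x,y,z=s['eef_pos']; a=s['tool_rot'][2]; u=np.array([np.cos(a),np.sin(a)])
th=np.linspace(0,2*np.pi,73)
ax=np.array([x,y])-L*u; print('holder axis',ax,'underside',z-5.5)
def dr(im,pts,x0,y0,k,c):
    cv2.polylines(im,[np.int32((pts-[x0,y0]+.5)*k)],False,c,1)
C=lambda c,r,h:np.c_[c[0]+r*np.cos(th),c[1]+r*np.sin(th),0*th+h]
o=[]
for dd,(x0,y0,ww,hh) in [(d,(265,140,100,150)),(w,(130,200,300,220))]:
    k=4 if ww==100 else 1.333
    im=cv2.resize(dd['color'][y0:y0+hh,x0:x0+ww,::-1],None,fx=k,fy=k,interpolation=cv2.INTER_CUBIC)
    dr(im,proj(dd,C((629.5,-111.5),45,190)),x0,y0,k,(0,0,255))
    dr(im,proj(dd,C(ax,27,z-5.5)),x0,y0,k,(255,0,0))
    o.append(im)
h=max(i.shape[0] for i in o); o=[cv2.copyMakeBorder(i,0,h-i.shape[0],0,0,0) for i in o]
o=np.hstack(o); print(o.shape); cv2.imwrite('pics/'+f+'b.png',o)
E
python3 k.py s3 131
```

```text
[570.24684075   3.31738653 125.84392922] [-3.13906588  0.00417642  2.04814345] [-0.50902772  0.88757552 -1.64952632] [0.26097106 0.13309704 0.01049914]
holder axis [ 630.43144564 -113.03901997] underside 120.34392922175839
(600, 800, 3)
```

View pics/s3b.png

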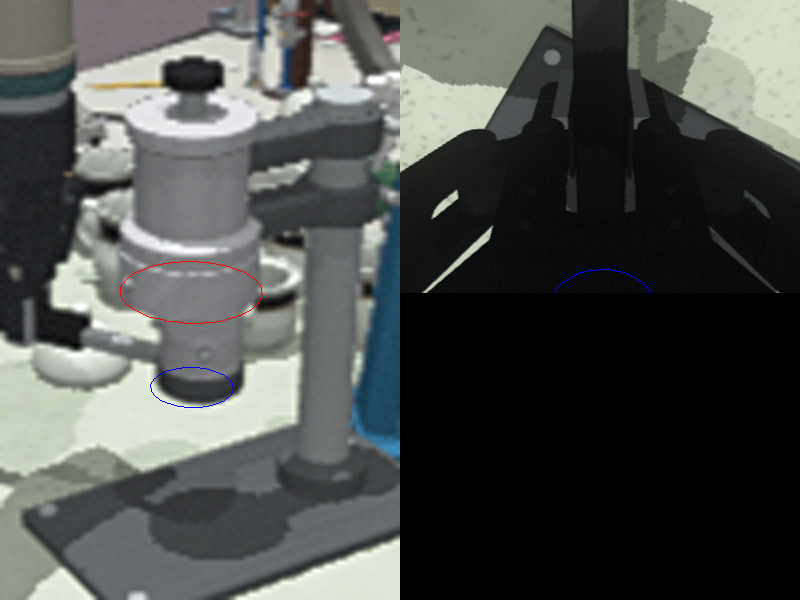

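```bash
sed -i "s/(w,(130,200,300,220))/(snap('top',f+'t.png'),(265,120,100,150))/; s/'mouth'//" k.py; python3 - <<'E'
from h import *
print(read_state()['eef_pos'])
E
python3 k.py s4 131
```

```text
[570.24684075   3.31738653 125.84392922]
[569.65994849   4.75383215 125.88058145] [-3.13896902  0.00341111  2.05040679] [-0.73827521  0.91593735 -1.82822816] [ 0.17417222  0.11366483 -0.00082648]
holder axis [ 630.10775323 -111.46605815] underside 120.38058145139624
(600, 800, 3)
```

View pics/s4b.png

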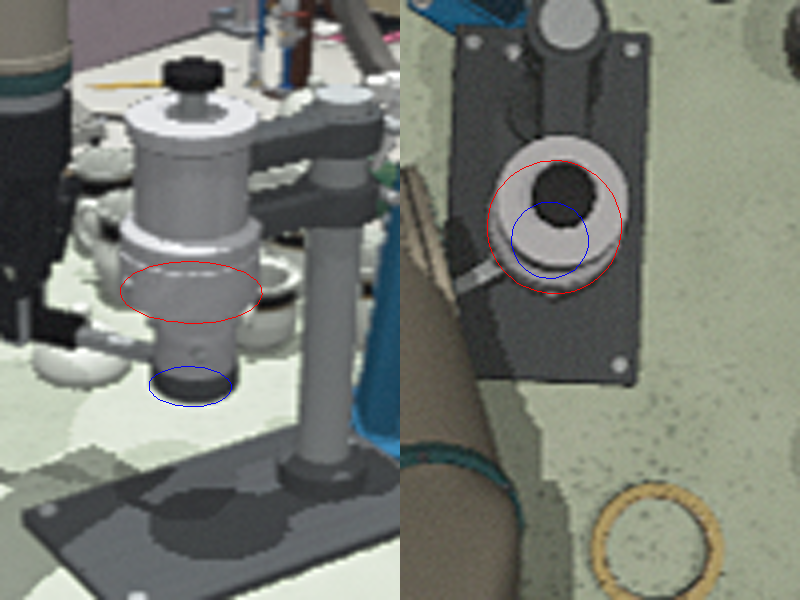

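The side view shows the cup at crop 155–238 under the collar at 121–262, so it sits about 2.5 mm too far right once the settling drift is allowed for. The top view shows the neck at about (455–505, 265–285). I'll measure the neck line in that view.

```bash
cat > n.py <<'E'
from h import *
import sys
f=sys.argv[1]; s=read_state(); print(s['eef_pos'],s['tool_rot'])
T=snap('top',f+'t.png'); S=snap('side',f+'.png')
x,y,z=s['eef_pos']; a=s['tool_rot'][2]; u=np.array([np.cos(a),np.sin(a)]); v=np.array([np.sin(a),-np.cos(a)])
L=131
g=cv2.cvtColor(T['color'],cv2.COLOR_RGB2GRAY).astype(np.float32)
for r in (56,62,68,74):
    o=np.arange(-14,14.1,1.)
    P=np.array([[x-(L-r)*u[0]+k*v[0],y-(L-r)*u[1]+k*v[1],z-5.5+24] for k in o])
    p=proj(T,P).astype(np.float32)
    print(r,cv2.remap(g,p[None,:,0].copy(),p[None,:,1].copy(),cv2.INTER_LINEAR)[0].astype(int))
# side: cup horizontal profile a little above underside
gs=cv2.cvtColor(S['color'],cv2.COLOR_RGB2GRAY).astype(np.float32)
ax=np.array([x,y])-L*u; c,ed=proj(S,[[*ax,z-5.5+25],[ax[0]+27*.854,ax[1]-27*.52,z-5.5+25]])
print('cup pred',c,ed[0]-c[0])
xs=np.arange(c[0]-17,c[0]+19,.5,dtype=np.float32)
print(xs[0]);print(cv2.remap(gs,xs[None],np.full_like(xs,c[1]-2)[None],cv2.INTER_LINEAR)[0].astype(int))
c=proj(S,[[629.5,-111.5,200]])[0]; print('col pred',c,45*421/1040)
xs=np.arange(c[0]-24,c[0]+25,.5,dtype=np.float32)
print(xs[0]);print(cv2.remap(gs,xs[None],np.full_like(xs,c[1])[None],cv2.INTER_LINEAR)[0].astype(int))
E
python3 n.py s5
```

```text
[569.64012022   4.96606642 125.95017275] [-3.13903029  0.00350744  2.05094915]
56 [ 59  56  47  39  32  38  57  83 113 140 163 172 159 153 153 152 150 145
 124  99  68  49  38  36  38  39  40  40  41]
62 [ 45  45  45  46  46  49  55  63  77  90  98  99  98 100 102 104 101  96
  81  66  50  41  36  35  39  41  43  43  42]
68 [ 48  46  45  44  43  45  52  63  77  89  98 103 102 102 101  99  97  95
  79  60  43  38  39  41  42  41  40  40  41]
74 [49 49 47 46 46 49 55 61 68 80 91 99 98 97 93 85 81 76 64 54 47 48 48 47
 44 51 58 70 82]
cup pred [312.14771046 227.59995434] 10.360343950512231
295.1477
[143 148 152 154 151 136 123 114 109 108 109 115 117 111 105  98  94  96
  98 100 102 105 107 108 110 111 113 114 114 116 117 118 119 119 120 119
 119 119 119 121 123 123 123 122 121 120 118 117 116 113 111 111 109 106
 104 100  98  96  96 100 104 110 115 117 119 120 121 122 122 123 122 121]
col pred [312.32910652 208.77479098] 18.216346153846153
288.3291
[180 162 146 130 123 120 123 127 131 134 131 124 119 113 121 134 134 127
 119 111 111 115 118 120 121 120 121 122 123 123 123 123 124 126 130 135
 141 147 149 149 149 148 144 138 135 133 135 139 141 141 138 133 133 135
 138 142 143 145 142 137 133 129 126 124 123 123 123 122 122 122 122 121
 120 118 117 116 115 113 110 108 107 108 114 123 128 132 131 129 126 124
 123 122 119 113 115 121 152 194]
```

Emit:
move_arm(targets="-1 0.28 0.02 0 0 0 0;-1 0 0 -0.8 0 0 0;-1 0 0 -0.7 0 0 0;-1 0 0 0 0 0 0;-1 0 0 0 0 0 0")

```text
clock: 7.93
eef_pos: [569.8, 6.8, 142.0]
tool_rot: [-3.141, 0.005, 2.05]
force: [0.5, 0.1, -2.2]
width: 17.0
gripper_force: 58.7
```

Emit:
move_arm(targets="-1 0 0 -0.2 0 0 0;-1 0 0 -0.2 0 0 0;-1 0 0 -0.1 0 0 0;-1 0 0 -0.1 0 0 0;-1 0 0 0 0 0 0")

```text
clock: 8.35
eef_pos: [569.1, 6.7, 147.1]
tool_rot: [-3.139, 0.004, 2.05]
force: [-0.4, -0.8, -2.4]
width: 16.9
gripper_force: 58.7
```

```bash
cat > r.py <<'E'
from h import *
s=read_state(); print({k:np.round(s[k],3) for k in ('clock','eef_pos','tool_rot','force','torque','width')})
a=s['tool_rot'][2]; u=np.array([np.cos(a),np.sin(a)]); v=np.array([np.sin(a),-np.cos(a)]); F=s['force'][:2]; print('yaw',np.degrees(a),'F tool x,y',F@u,F@v,'axis133',s['eef_pos'][:2]-133*u)
E
python3 r.py
```

```text
{'clock': np.float64(8.35), 'eef_pos': array([569.103,   6.732, 147.131]), 'tool_rot': array([-3.139,  0.004,  2.05 ]), 'force': array([-0.409, -0.753, -2.415]), 'torque': array([ 0.177,  0.096, -0.003]), 'width': np.float64(16.857)}
yaw 117.44462272042604 F tool x,y -0.4799280857982988 -0.7096843991637473 axis133 [ 630.40167028 -111.29930922]
```

Emit:
move_arm(targets="-1 0 0 -0.1 0 0 0;-1 0 0 -0.1 0 0 0;-1 0 0 0 0 0 0")

```text
clock: 8.6
eef_pos: [569.2, 6.8, 149.2]
tool_rot: [-3.14, 0.004, 2.05]
force: [-1.2, 0.4, -1.8]
width: 17.1
gripper_force: 58.7
```

Emit:
move_arm(targets="-1 0 0 -0.1 0 0 0;-1 0 0 -0.1 0 0 0;-1 0 0 0 0 0 0")

```text
clock: 8.85
eef_pos: [569.2, 6.8, 151.2]
tool_rot: [-3.14, 0.005, 2.05]
force: [-0.5, 1.2, -1.4]
width: 16.7
gripper_force: 58.7
```

```bash
python3 r.py
```

```text
{'clock': np.float64(8.85), 'eef_pos': array([569.183,   6.796, 151.218]), 'tool_rot': array([-3.14 ,  0.005,  2.05 ]), 'force': array([-0.492,  1.191, -1.382]), 'torque': array([ 0.2  ,  0.084, -0.01 ]), 'width': np.float64(16.66)}
yaw 117.44742839483796 F tool x,y 1.283293625918355 0.11230100308158826 axis133 [ 630.4871938  -111.23244194]
```

Emit:
move_arm(targets="-1 0 0 -0.1 0 0 0;-1 0 0 -0.1 0 0 0;-1 0 0 0 0 0 0")

```text
clock: 9.1
eef_pos: [569.2, 6.8, 153.2]
tool_rot: [-3.14, 0.005, 2.05]
force: [0.3, -0.5, -1.4]
width: 16.7
gripper_force: 58.7
```

Emit:
move_arm(targets="-1 0 0 -0.1 0 0 0;-1 0 0 -0.1 0 0 0;-1 0 0 0 0 0 0")

```text
clock: 9.35
eef_pos: [569.2, 6.8, 155.2]
tool_rot: [-3.14, 0.005, 2.05]
force: [-0.2, -1.2, -1.7]
width: 17.2
gripper_force: 58.7
```

```bash
python3 r.py
```

```text
{'clock': np.float64(9.35), 'eef_pos': array([569.217,   6.773, 155.235]), 'tool_rot': array([-3.14 ,  0.005,  2.05 ]), 'force': array([-0.228, -1.225, -1.736]), 'torque': array([0.188, 0.088, 0.021]), 'width': np.float64(17.225)}
yaw 117.44551748478125 F tool x,y -0.9824579110294499 -0.7669363251957604 axis133 [ 630.51687102 -111.25811577]
```

Emit:
move_arm(targets="-1 0 0 -0.1 0 0 0;-1 0 0 -0.1 0 0 0;-1 0 0 0 0 0 0")

```text
clock: 9.6
eef_pos: [569.2, 6.8, 157.3]
tool_rot: [-3.14, 0.005, 2.05]
force: [-0.7, -0.2, -2.0]
width: 17.2
gripper_force: 58.7
```

Emit:
move_arm(targets="-1 0 0 -0.1 0 0 0;-1 0 0 -0.1 0 0 0;-1 0 0 0 0 0 0")

```text
clock: 9.85
eef_pos: [569.2, 6.8, 159.2]
tool_rot: [-3.14, 0.005, 2.05]
force: [-0.2, -0.3, -1.7]
width: 16.8
gripper_force: 58.7
```

```bash
python3 r.py
```

```text
{'clock': np.float64(9.85), 'eef_pos': array([569.19 ,   6.802, 159.244]), 'tool_rot': array([-3.14 ,  0.005,  2.05 ]), 'force': array([-0.204, -0.293, -1.703]), 'torque': array([ 0.187,  0.11 , -0.04 ]), 'width': np.float64(16.814)}
yaw 117.44943285248857 F tool x,y -0.16634769889338685 -0.31625790147898264 axis133 [ 630.49838043 -111.22411287]
```

Emit:
move_arm(targets="-1 0 0 -0.1 0 0 0;-1 0 0 -0.1 0 0 0;-1 0 0 0 0 0 0")

```text
clock: 10.1
eef_pos: [569.2, 6.8, 161.3]
tool_rot: [-3.14, 0.005, 2.05]
force: [-0.0, -0.3, -2.1]
width: 16.9
gripper_force: 58.7
```

Emit:
move_arm(targets="-1 0 0 -0.1 0 0 0;-1 0 0 0 0 0 0")

```text
clock: 10.27
eef_pos: [569.1, 6.8, 162.2]
tool_rot: [-3.14, 0.005, 2.05]
force: [0.1, 0.1, -1.7]
width: 16.8
gripper_force: 58.7
```

```bash
python3 r.py
```

```text
{'clock': np.float64(10.267), 'eef_pos': array([569.141,   6.819, 162.177]), 'tool_rot': array([-3.14 ,  0.005,  2.05 ]), 'force': array([ 0.082,  0.066, -1.694]), 'torque': array([ 0.192,  0.154, -0.026]), 'width': np.float64(16.799)}
yaw 117.44573192054409 F tool x,y 0.020988716186822697 0.10310938297565425 axis133 [ 630.44198628 -111.21200502]
```

Emit:
move_arm(targets="-1 0 0 -0.1 0 0 0;-1 0 0 0 0 0 0")

```text
clock: 10.43
eef_pos: [569.0, 6.8, 163.1]
tool_rot: [-3.139, 0.004, 2.05]
force: [0.0, 0.4, -2.6]
width: 16.6
gripper_force: 58.7
```

Emit:
move_arm(targets="-1 0 0 -0.1 0 0 0;-1 0 0 0 0 0 0")

```text
clock: 10.6
eef_pos: [568.8, 6.9, 163.8]
tool_rot: [-3.139, 0.004, 2.05]
force: [-0.0, -0.1, -5.1]
width: 16.8
gripper_force: 58.5
```

```bash
python3 r.py
```

```text
{'clock': np.float64(10.6), 'eef_pos': array([568.816,   6.932, 163.794]), 'tool_rot': array([-3.139,  0.004,  2.05 ]), 'force': array([-0.046, -0.146, -5.111]), 'torque': array([0.43 , 0.147, 0.032]), 'width': np.float64(16.79)}
yaw 117.44926799015911 F tool x,y -0.10870706557335676 -0.10796502227831335 axis133 [ 630.12406729 -111.09445576]
```

Emit:
move_arm(targets="-1 0 -0.348 0 0 0 -1.5;-1 -0.01 -0.348 0 0 0 -1.5;-1 0 -0.348 0 0 0 -1.5;-1 -0.01 -0.348 0 0 0 -1.5;-1 0 0 0 0 0 0")

```text
clock: 11.02
eef_pos: [556.2, -0.6, 163.9]
tool_rot: [-3.138, 0.004, 2.156]
force: [-0.5, -0.0, -6.5]
width: 17.1
gripper_force: 58.6
```

```bash
python3 r.py
```

```text
{'clock': np.float64(11.017), 'eef_pos': array([556.189,  -0.583, 163.935]), 'tool_rot': array([-3.138,  0.004,  2.156]), 'force': array([-0.481, -0.021, -6.491]), 'torque': array([0.692, 0.214, 0.164]), 'width': np.float64(17.116)}
yaw 123.54196425948207 F tool x,y 0.24772445135151483 -0.41231041322669076 axis133 [ 629.67832207 -111.43630155]
```

Emit:
move_arm(targets="-1 0 -0.348 0 0 0 -1.5;-1 -0.01 -0.348 0 0 0 -1.5;-1 0 -0.348 0 0 0 -1.5;-1 -0.01 -0.348 0 0 0 -1.5;-1 0 0 0 0 0 0")

```text
clock: 11.43
eef_pos: [545.2, -9.1, 164.0]
tool_rot: [-3.138, 0.003, 2.261]
force: [0.0, 1.4, -5.8]
width: 16.6
gripper_force: 58.6
```

```bash
python3 r.py
```

```text
{'clock': np.float64(11.433), 'eef_pos': array([545.163,  -9.056, 164.044]), 'tool_rot': array([-3.138e+00,  3.000e-03,  2.261e+00]), 'force': array([ 0.006,  1.448, -5.849]), 'torque': array([0.664, 0.337, 0.112]), 'width': np.float64(16.62)}
yaw 129.52517362353277 F tool x,y 1.1129446673348724 0.9262051315151528 axis133 [ 629.80669274 -111.64503441]
```

Emit:
move_arm(targets="-1 0 -0.348 0 0 0 -1.5;-1 -0.01 -0.348 0 0 0 -1.5;-1 0 -0.348 0 0 0 -1.5;-1 0 0 0 0 0 0")

```text
clock: 11.77
eef_pos: [537.5, -16.0, 164.1]
tool_rot: [-3.138, 0.003, 2.339]
force: [1.0, 0.1, -4.7]
width: 16.8
gripper_force: 58.7
```

```bash
python3 r.py
```

```text
{'clock': np.float64(11.767), 'eef_pos': array([537.526, -16.032, 164.118]), 'tool_rot': array([-3.138e+00,  3.000e-03,  2.339e+00]), 'force': array([ 0.978,  0.069, -4.683]), 'torque': array([0.643, 0.315, 0.115]), 'width': np.float64(16.83)}
yaw 134.02636951066177 F tool x,y -0.62977649962043 0.7514998938913616 axis133 [ 629.95922766 -111.66132697]
```

Emit:
move_arm(targets="-1 0 -0.348 0 0 0 -1.5;-1 -0.01 -0.348 0 0 0 -1.5;-1 0 -0.348 0 0 0 -1.5;-1 0 0 0 0 0 0")

```text
clock: 12.1
eef_pos: [530.3, -23.6, 164.2]
tool_rot: [-3.138, 0.003, 2.418]
force: [0.7, 1.4, -5.6]
width: 16.8
gripper_force: 58.7
```

```bash
python3 r.py
```

```text
{'clock': np.float64(12.1), 'eef_pos': array([530.341, -23.568, 164.166]), 'tool_rot': array([-3.138e+00,  3.000e-03,  2.418e+00]), 'force': array([ 0.683,  1.365, -5.574]), 'torque': array([0.591, 0.332, 0.126]), 'width': np.float64(16.792)}
yaw 138.5256447269436 F tool x,y 0.3919946509155587 1.47534677172428 axis133 [ 629.99201719 -111.65228052]
```

Emit:
move_arm(targets="-1 0 -0.348 0 0 0 -1.5;-1 -0.01 -0.348 0 0 0 -1.5;-1 0 -0.348 0 0 0 -1.5;-1 0 0 0 0 0 0")

```text
clock: 12.43
eef_pos: [523.7, -31.7, 164.2]
tool_rot: [-3.137, 0.003, 2.496]
force: [0.7, 1.1, -5.9]
width: 17.0
gripper_force: 58.8
```

```bash
python3 r.py
```

```text
{'clock': np.float64(12.433), 'eef_pos': array([523.705, -31.658, 164.18 ]), 'tool_rot': array([-3.137e+00,  3.000e-03,  2.496e+00]), 'force': array([ 0.727,  1.107, -5.915]), 'torque': array([0.557, 0.435, 0.132]), 'width': np.float64(16.974)}
yaw 143.02352840152574 F tool x,y 0.08473983034370816 1.321684193403864 axis133 [ 629.9568191  -111.65554713]
```

Emit:
move_arm(targets="-1 0 -0.348 0 0 0 -1.5;-1 -0.01 -0.348 0 0 0 -1.5;-1 0 -0.348 0 0 0 -1.5;-1 0 0 0 0 0 0")

```text
clock: 12.77
eef_pos: [517.8, -40.2, 164.2]
tool_rot: [-3.137, 0.002, 2.575]
force: [-0.3, 1.8, -5.6]
width: 16.8
gripper_force: 58.8
```

```bash
python3 r.py
```

```text
{'clock': np.float64(12.767), 'eef_pos': array([517.767, -40.152, 164.205]), 'tool_rot': array([-3.137e+00,  2.000e-03,  2.575e+00]), 'force': array([-0.309,  1.822, -5.607]), 'torque': array([0.554, 0.395, 0.075]), 'width': np.float64(16.828)}
yaw 147.51144934630707 F tool x,y 1.2392189477625064 1.3704997062860549 axis133 [ 629.95206372 -111.5907938 ]
```

Emit:
move_arm(targets="-1 0 -0.348 0 0 0 -1.5;-1 -0.01 -0.348 0 0 0 -1.5;-1 0 -0.348 0 0 0 -1.5;-1 0 0 0 0 0 0")

```text
clock: 13.1
eef_pos: [512.5, -48.8, 164.3]
tool_rot: [-3.137, 0.002, 2.652]
force: [-0.2, 1.9, -5.0]
width: 17.0
gripper_force: 58.9
```

```bash
python3 r.py
```

```text
{'clock': np.float64(13.1), 'eef_pos': array([512.502, -48.783, 164.3  ]), 'tool_rot': array([-3.137e+00,  2.000e-03,  2.652e+00]), 'force': array([-0.205,  1.912, -4.98 ]), 'torque': array([0.485, 0.497, 0.124]), 'width': np.float64(17.008)}
yaw 151.97182301265906 F tool x,y 1.0797048965195943 1.591522151601051 axis133 [ 629.90368907 -111.28093502]
```

Emit:
move_arm(targets="-1 0 -0.348 0 0 0 -1.5;-1 -0.01 -0.348 0 0 0 -1.5;-1 0 -0.348 0 0 0 -1.5;-1 0 0 0 0 0 0")

```text
clock: 13.43
eef_pos: [508.1, -58.1, 164.5]
tool_rot: [-3.137, 0.002, 2.73]
force: [-1.0, 1.9, -2.9]
width: 17.2
gripper_force: 59.2
```

```bash
python3 r.py
```

```text
{'clock': np.float64(13.433), 'eef_pos': array([508.098, -58.134, 164.478]), 'tool_rot': array([-3.137e+00,  2.000e-03,  2.730e+00]), 'force': array([-1.043,  1.851, -2.898]), 'torque': array([0.41 , 0.508, 0.092]), 'width': np.float64(17.16)}
yaw 156.4201740428553 F tool x,y 1.6958205244279168 1.2789255458906303 axis133 [ 629.99298377 -111.33705814]
```

Emit:
move_arm(targets="-1 0.01 -0.348 -0.04 0 0 -1.5;-1 0 -0.348 -0.04 0 0 -1.5;-1 0 -0.348 -0.04 0 0 -1.5;-1 0 0 0 0 0 0")

```text
clock: 13.77
eef_pos: [504.2, -67.8, 165.7]
tool_rot: [-3.137, 0.002, 2.808]
force: [-0.7, 2.2, -4.0]
width: 16.9
gripper_force: 59.1
```

```bash
python3 r.py
```

```text
{'clock': np.float64(13.767), 'eef_pos': array([504.25 , -67.815, 165.703]), 'tool_rot': array([-3.137e+00,  2.000e-03,  2.808e+00]), 'force': array([-0.653,  2.161, -3.968]), 'torque': array([0.383, 0.448, 0.155]), 'width': np.float64(16.921)}
yaw 160.89488468835012 F tool x,y 1.3243894599639785 1.8282189487604412 axis133 [ 629.92429301 -111.34573898]
```

Emit:
move_arm(targets="-1 0 -0.348 -0.035 0 0 -1.5;-1 0 -0.348 -0.035 0 0 -1.5;-1 0 -0.348 -0.035 0 0 -1.5;-1 0 0 0 0 0 0")

```text
clock: 14.1
eef_pos: [501.3, -77.7, 166.7]
tool_rot: [-3.137, 0.001, 2.886]
force: [-0.6, 0.7, -4.7]
width: 16.8
gripper_force: 59.0
```

```bash
python3 r.py
```

```text
{'clock': np.float64(14.1), 'eef_pos': array([501.264, -77.705, 166.716]), 'tool_rot': array([-3.137e+00,  1.000e-03,  2.886e+00]), 'force': array([-0.582,  0.668, -4.726]), 'torque': array([0.374, 0.423, 0.089]), 'width': np.float64(16.789)}
yaw 165.38323150954744 F tool x,y 0.7317756274263787 0.4999254023927856 axis133 [ 629.95976882 -111.26748755]
```

Emit:
move_arm(targets="-1 0 -0.348 -0.035 0 0 -1.5;-1 0 -0.348 -0.03 0 0 -1.5;-1 0 0 0 0 0 0")

```text
clock: 14.35
eef_pos: [499.7, -84.4, 167.4]
tool_rot: [-3.137, 0.001, 2.939]
force: [-0.2, 0.9, -4.3]
width: 17.1
gripper_force: 59.0
```

```bash
python3 r.py
```

```text
{'clock': np.float64(14.35), 'eef_pos': array([499.69 , -84.399, 167.372]), 'tool_rot': array([-3.137e+00,  1.000e-03,  2.939e+00]), 'force': array([-0.189,  0.904, -4.3  ]), 'torque': array([0.328, 0.389, 0.135]), 'width': np.float64(17.1)}
yaw 168.37318325874156 F tool x,y 0.3668870787930102 0.8473306519819882 axis133 [ 629.96087619 -111.20355502]
```

Emit:
move_arm(targets="-1 0 -0.232 -0.023 0 0 -1;-1 0 -0.232 -0.023 0 0 -1;-1 0 0 0 0 0 0")

```text
clock: 14.6
eef_pos: [498.8, -89.0, 167.9]
tool_rot: [-3.137, 0.001, 2.975]
force: [0.7, 0.2, -5.5]
width: 16.9
gripper_force: 58.9
```

```bash
python3 r.py
```

```text
{'clock': np.float64(14.6), 'eef_pos': array([498.827, -88.987, 167.891]), 'tool_rot': array([-3.137e+00,  1.000e-03,  2.975e+00]), 'force': array([ 0.686,  0.24 , -5.541]), 'torque': array([0.296, 0.332, 0.096]), 'width': np.float64(16.898)}
yaw 170.47048198692082 F tool x,y -0.636848132312762 0.350358327763238 axis133 [ 629.99200177 -111.00590125]
```

Emit:
move_arm(targets="-1 0 -0.232 -0.015 0 0 -1;-1 0 -0.232 -0.015 0 0 -1;-1 0 0 0 0 0 0")

```text
clock: 14.85
eef_pos: [498.1, -93.6, 168.3]
tool_rot: [-3.137, 0.001, 3.011]
force: [0.3, 2.1, -4.2]
width: 16.8
gripper_force: 59.0
```

```bash
python3 r.py
```

```text
{'clock': np.float64(14.85), 'eef_pos': array([498.118, -93.648, 168.257]), 'tool_rot': array([-3.137e+00,  1.000e-03,  3.011e+00]), 'force': array([ 0.341,  2.104, -4.189]), 'torque': array([0.368, 0.221, 0.089]), 'width': np.float64(16.797)}
yaw 172.50265865040495 F tool x,y -0.06392875021004965 2.1309652014372507 axis133 [ 629.9812416  -111.00200782]
```

Emit:
move_arm(targets="-1 0 -0.232 -0.015 0 0 -1;-1 0 -0.232 -0.015 0 0 -1;-1 0 0 0 0 0 0")

```text
clock: 15.1
eef_pos: [497.6, -98.4, 168.6]
tool_rot: [-3.137, 0.001, 3.046]
force: [1.2, 2.5, -5.1]
width: 16.7
gripper_force: 59.1
```

```bash
python3 r.py
```

```text
{'clock': np.float64(15.1), 'eef_pos': array([497.616, -98.364, 168.638]), 'tool_rot': array([-3.137e+00,  1.000e-03,  3.046e+00]), 'force': array([ 1.159,  2.483, -5.068]), 'torque': array([0.391, 0.166, 0.09 ]), 'width': np.float64(16.706)}
yaw 174.51883970745078 F tool x,y -0.9166357875146562 2.582260765378036 axis133 [ 630.00828762 -111.06769719]
```

Emit:
move_arm(targets="-1 0 -0.174 -0.01 0 0 -0.75;-1 0 0 0 0 0 0")

```text
clock: 15.27
eef_pos: [497.5, -100.0, 168.7]
tool_rot: [-3.137, 0.001, 3.059]
force: [0.8, 1.2, -4.0]
width: 16.9
gripper_force: 59.1
```

```bash
python3 r.py
```

```text
{'clock': np.float64(15.267), 'eef_pos': array([497.488, -99.963, 168.736]), 'tool_rot': array([-3.137e+00,  1.000e-03,  3.059e+00]), 'force': array([ 0.823,  1.162, -4.047]), 'torque': array([0.402, 0.066, 0.086]), 'width': np.float64(16.906)}
yaw 175.24165809111878 F tool x,y -0.7239983045815581 1.226243685827987 axis133 [ 630.02957196 -110.99541618]
```

Emit:
move_arm(targets="-1 0 -0.174 -0.01 0 0 -0.75;-1 0 0 0 0 0 0")

```text
clock: 15.43
eef_pos: [497.3, -101.7, 168.8]
tool_rot: [-3.137, 0.001, 3.072]
force: [2.0, 1.2, -2.8]
width: 17.2
gripper_force: 59.1
```

Emit:
move_arm(targets="-1 0 -0.174 0 0 0 -0.75;-1 0 0 0 0 0 0")

```text
clock: 15.6
eef_pos: [497.2, -103.5, 168.8]
tool_rot: [-3.137, 0.001, 3.085]
force: [1.2, 1.9, -3.8]
width: 16.7
gripper_force: 59.1
```

Emit:
move_arm(targets="-1 0 -0.174 0 0 0 -0.75;-1 0 0 0 0 0 0")

```text
clock: 15.77
eef_pos: [497.1, -105.2, 168.8]
tool_rot: [-3.137, 0.001, 3.098]
force: [2.1, 0.9, -4.1]
width: 16.6
gripper_force: 59.1
```

Emit:
move_arm(targets="-1 -0.02 -0.174 0 0 0 -0.75;-1 0 0 0 0 0 0")

```text
clock: 15.93
eef_pos: [497.0, -106.8, 168.8]
tool_rot: [-3.137, 0.0, 3.111]
force: [2.2, 1.6, -2.7]
width: 16.6
gripper_force: 59.2
```

```bash
python3 r.py
```

```text
{'clock': np.float64(15.933), 'eef_pos': array([ 496.982, -106.839,  168.756]), 'tool_rot': array([-3.137,  0.   ,  3.111]), 'force': array([ 2.198,  1.626, -2.714]), 'torque': array([ 0.449, -0.119,  0.023]), 'width': np.float64(16.633)}
yaw 178.23876110415557 F tool x,y -2.1465213435927364 1.692709708001707 axis133 [ 629.91890109 -110.92672454]
```

Emit:
move_arm(targets="-1 -0.02 -0.174 -0.03 0 0 -0.75;-1 0 0 0 0 0 0")

```text
clock: 16.1
eef_pos: [496.9, -108.4, 168.9]
tool_rot: [-3.137, -0.0, 3.124]
force: [0.0, 2.3, -4.4]
width: 17.1
gripper_force: 59.0
```

```bash
python3 r.py
```

```text
{'clock': np.float64(16.1), 'eef_pos': array([ 496.871, -108.352,  168.929]), 'tool_rot': array([-3.137, -0.   ,  3.124]), 'force': array([ 4.000e-03,  2.265e+00, -4.403e+00]), 'torque': array([ 0.571, -0.086,  0.015]), 'width': np.float64(17.139)}
yaw 179.00067601323198 F tool x,y 0.0351346753071346 2.2646593136215856 axis133 [ 629.85082146 -110.67139408]
```

Emit:
move_arm(targets="-1 0 -0.174 -0.02 0 0 -0.75;-1 0 0 0 0 0 0")

```text
clock: 16.27
eef_pos: [496.9, -109.6, 169.1]
tool_rot: [-3.138, -0.0, 3.137]
force: [2.5, 3.3, -5.8]
width: 17.1
gripper_force: 58.9
```

```bash
python3 r.py
```

```text
{'clock': np.float64(16.267), 'eef_pos': array([ 496.871, -109.648,  169.072]), 'tool_rot': array([-3.138, -0.   ,  3.137]), 'force': array([ 2.464,  3.337, -5.753]), 'torque': array([ 0.931, -0.087, -0.13 ]), 'width': np.float64(17.081)}
yaw 179.7387044196765 F tool x,y -2.4485217830498454 3.348448967631458 axis133 [ 629.86972128 -110.25439348]
```

Emit:
move_arm(targets="-1 0 -0.174 0 0 0 -0.75;-1 0 0 0 0 0 0")

```text
clock: 16.43
eef_pos: [496.9, -110.7, 169.1]
tool_rot: [-3.139, -0.0, -3.134]
force: [1.6, 5.2, -6.1]
width: 16.7
gripper_force: 59.0
```

```bash
python3 r.py
```

```text
{'clock': np.float64(16.433), 'eef_pos': array([ 496.888, -110.681,  169.086]), 'tool_rot': array([-3.139, -0.   , -3.134]), 'force': array([ 1.579,  5.216, -6.082]), 'torque': array([ 1.291, -0.084, -0.438]), 'width': np.float64(16.718)}
yaw -179.55125730389864 F tool x,y -1.619973610294289 5.20396109867895 axis133 [ 629.88371823 -109.63887839]
```

Emit:
move_arm(targets="-1 0 -0.15 0 0 0 0;-1 0 0 0 0 0 0")

```text
clock: 16.6
eef_pos: [496.9, -111.0, 169.1]
tool_rot: [-3.14, -0.0, -3.133]
force: [1.8, 9.4, -6.1]
width: 16.7
gripper_force: 59.0
```

```bash
python3 r.py
```

```text
{'clock': np.float64(16.6), 'eef_pos': array([ 496.897, -110.969,  169.066]), 'tool_rot': array([-3.14 , -0.   , -3.133]), 'force': array([ 1.769,  9.35 , -6.084]), 'torque': array([ 1.61 , -0.016, -0.372]), 'width': np.float64(16.71)}
yaw -179.50858865701466 F tool x,y -1.8489432644395198 9.334691632742112 axis133 [ 629.89189641 -109.82825216]
```

The stop is felt: Fy rose from about 2 N to 9 N, and the tool advanced only 0.3 mm for a 1.5 mm command. I'll ease the push off, then open the gripper.

Emit:
move_arm(targets="-1 0 0 0 0 0 0;-1 0 0.05 0 0 0 0;-1 0 0.05 0 0 0 0;-1 0 0 0 0 0 0")

```text
clock: 16.93
eef_pos: [496.9, -110.7, 169.1]
tool_rot: [-3.139, -0.0, -3.134]
force: [1.6, 6.0, -5.2]
width: 17.1
gripper_force: 59.0
```

```bash
python3 r.py
```

```text
{'clock': np.float64(16.933), 'eef_pos': array([ 496.917, -110.749,  169.071]), 'tool_rot': array([-3.139, -0.   , -3.134]), 'force': array([ 1.644,  6.017, -5.163]), 'torque': array([ 1.358, -0.022, -0.425]), 'width': np.float64(17.071)}
yaw -179.5366948043667 F tool x,y -1.692295951670634 6.003935064083856 axis133 [ 629.91297776 -109.67317378]
```

Emit:
move_arm(targets="-1 0 0.06 0 0 0 0;-1 0 0 0 0 0 0;0 0 0 0 0 0 0;0 0 0 0 0 0 0;1 0 0 0 0 0 0")

```text
clock: 17.35
eef_pos: [497.0, -113.0, 169.6]
tool_rot: [-3.135, 0.0, -3.134]
force: [-0.2, -0.3, 0.2]
width: 52.7
gripper_force: 0.0
```

Emit:
move_arm(targets="1 0 0 0 0 0 0;1 0 0 0 0 0 0;1 0 0 0 0 0 0;1 0 0 0 0 0 0;1 0 0 0 0 0 0")

```text
clock: 17.77
eef_pos: [497.0, -111.9, 169.3]
tool_rot: [-3.136, 0.0, -3.134]
force: [-0.1, 0.1, 0.1]
width: 85.4
gripper_force: 0.0
```

```bash
python3 r.py; python3 - <<'E'
from h import *
w=snap('wrist','f1w.png'); s=snap('side','f1.png')
a=cv2.resize(w['color'][:,:,::-1],(440,330)); b=cv2.resize(s['color'][140:240,255:345,::-1],(360,400),interpolation=cv2.INTER_CUBIC)
o=np.zeros((400,800,3),np.uint8); o[:330,:440]=a; o[:,440:]=b; cv2.imwrite('pics/f1b.png',o)
E
```

```text
{'clock': np.float64(17.767), 'eef_pos': array([ 497.007, -111.88 ,  169.322]), 'tool_rot': array([-3.136,  0.   , -3.134]), 'force': array([-0.084,  0.139,  0.106]), 'torque': array([-0.042, -0.024,  0.002]), 'width': np.float64(85.435)}
yaw -179.55176556895879 F tool x,y 0.08323463818951833 0.13964025844123562 axis133 [ 630.00313172 -110.83913061]
```

View pics/f1b.png

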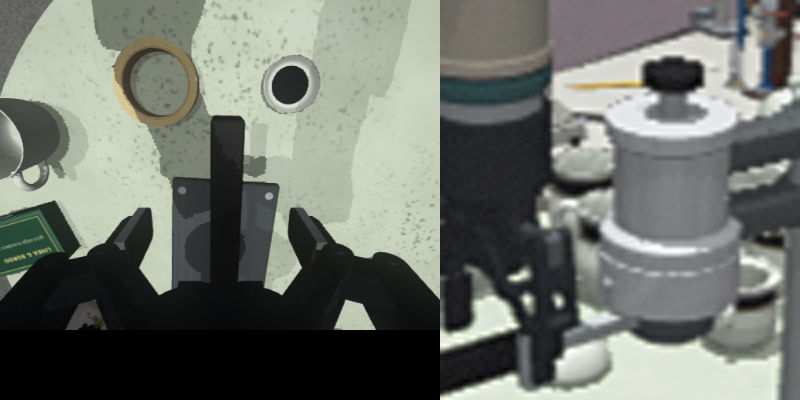

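The wrist view shows the bar at about (211–243, 115–285) in the crop, nearly in line with the tool. The side view shows the holder hanging locked under the collar. I'll give it one light nudge to confirm it's on its stop before retreating.

Emit:
move_arm(targets="0 0 0 0 0 0 0;0 0 0 0 0 0 0;0 0 0 0 0 0 0;0 0 -0.3 0 0 0 0;0 0 0 0 0 0 0")

```text
clock: 18.28
eef_pos: [497.0, -115.5, 169.2]
tool_rot: [-3.136, -0.0, -3.134]
force: [0.1, 0.0, 0.1]
width: 43.0
gripper_force: 0.0
```

Emit:
move_arm(targets="0 0 -0.2 0 0 0 0;0 0 0 0 0 0 0;0 0 0 0 0 0 0")

```text
clock: 18.53
eef_pos: [497.0, -117.0, 169.3]
tool_rot: [-3.137, 0.0, -3.134]
force: [-0.3, 0.1, -0.4]
width: 42.6
gripper_force: 0.0
```

Emit:
move_arm(targets="0 0 -0.2 0 0 0 0;0 0 -0.2 0 0 0 0;0 0 0 0 0 0 0;0 0 0 0 0 0 0")

```text
clock: 18.87
eef_pos: [497.1, -121.0, 169.3]
tool_rot: [-3.137, 0.0, -3.134]
force: [0.1, -0.3, -0.2]
width: 42.7
gripper_force: 0.0
```

Emit:
move_arm(targets="0 0 -0.1 0 0 0 0;0 0 0 0 0 0 0;0 0 0 0 0 0 0")

```text
clock: 19.12
eef_pos: [497.1, -121.4, 169.3]
tool_rot: [-3.137, 0.0, -3.133]
force: [-0.4, 0.9, -0.3]
width: 42.3
gripper_force: 0.7
```

Emit:
move_arm(targets="0 0 -0.1 0 0 0 0;0 0 0 0 0 0 0;0 0 0 0 0 0 0")

```text
clock: 19.37
eef_pos: [497.0, -121.8, 169.3]
tool_rot: [-3.138, -0.0, -3.133]
force: [0.1, 5.2, -0.9]
width: 42.8
gripper_force: 2.1
```

Emit:
move_arm(targets="0 0 -0.1 0 0 0 0;0 0 0 0 0 0 0;0 0 0 0 0 0 0")

```text
clock: 19.62
eef_pos: [497.1, -122.2, 169.2]
tool_rot: [-3.139, -0.0, -3.133]
force: [-0.4, 4.9, 0.1]
width: 42.8
gripper_force: 3.0
```

```bash
python3 r.py
```

```text
{'clock': np.float64(19.617), 'eef_pos': array([ 497.065, -122.244,  169.247]), 'tool_rot': array([-3.139, -0.   , -3.133]), 'force': array([-0.44 ,  4.941,  0.129]), 'torque': array([ 1.262,  0.058, -0.025]), 'width': np.float64(42.808)}
yaw -179.49770453420584 F tool x,y 0.39617091714204183 4.9448892614368996 axis133 [ 630.0599595  -121.07841707]
```

Emit:
move_arm(targets="0 0 -0.1 0 0 0 0;0 0 0 0 0 0 0;0 0 0 0 0 0 0")

```text
clock: 19.87
eef_pos: [497.0, -122.6, 169.2]
tool_rot: [-3.139, -0.0, -3.132]
force: [0.3, 7.7, -0.4]
width: 43.0
gripper_force: 3.8
```

Emit:
move_arm(targets="0 0 -0.1 0 0 0 0;0 0 0 0 0 0 0;0 0 0 0 0 0 0")

```text
clock: 20.12
eef_pos: [497.1, -122.9, 169.2]
tool_rot: [-3.14, -0.0, -3.132]
force: [-0.6, 8.4, -0.5]
width: 42.9
gripper_force: 4.5
```

```bash
python3 r.py
```

```text
{'clock': np.float64(20.117), 'eef_pos': array([ 497.052, -122.869,  169.204]), 'tool_rot': array([-3.14 , -0.   , -3.132]), 'force': array([-0.585,  8.404, -0.482]), 'torque': array([ 1.883,  0.09 , -0.012]), 'width': np.float64(42.886)}
yaw -179.44690120152853 F tool x,y 0.5041340399654637 8.40921695694133 axis133 [ 630.04595189 -121.5847813 ]
```

Emit:
move_arm(targets="0 0 0.4 0 0 0 0;0 0 0.5 0 0 0 0;0 0 0.3 0 0 0 0;1 0 0 0 0 0 0;1 0 0 0 0 0 0")

```text
clock: 20.53
eef_pos: [497.1, -114.3, 169.4]
tool_rot: [-3.136, 0.0, -3.134]
force: [-1.0, -0.1, 0.7]
width: 65.4
gripper_force: 0.0
```

Emit:
move_arm(targets="1 0 0 0 0 0 0;1 0 0 0 0 0 0;1 0 0 0 0 0 0;1 0 0 -1 0 0 0;1 0 0 -2 0 0 0")

```text
clock: 20.95
eef_pos: [495.4, -113.6, 198.3]
tool_rot: [-3.138, -0.004, -3.134]
force: [-0.6, -0.6, 0.7]
width: 85.6
gripper_force: 0.0
```

Emit:
move_arm(targets="1 0 0 -2 0 0 0;1 0 0 -2 0 0 0;1 0 0 -2 0 0 0;1 0 0 -1 0 0 0;1 0 0 0 0 0 0")

```text
clock: 21.37
eef_pos: [498.5, -113.4, 271.8]
tool_rot: [-3.135, 0.005, -3.134]
force: [0.5, 0.1, -0.3]
width: 85.2
gripper_force: 0.0
```

```bash
python3 r.py; python3 - <<'E'
from h import *
T=snap('top','g1t.png'); w=snap('wrist','g1w.png'); s=snap('side','g1.png')
a=cv2.resize(w['color'][:,:,::-1],(440,330)); b=cv2.resize(s['color'][140:240,235:325,::-1],(360,400),interpolation=cv2.INTER_CUBIC)
o=np.zeros((400,800,3),np.uint8); o[:330,:440]=a; o[:,440:]=b; cv2.imwrite('pics/g1b.png',o)
E
```

```text
{'clock': np.float64(21.367), 'eef_pos': array([ 498.53 , -113.383,  271.828]), 'tool_rot': array([-3.135,  0.005, -3.134]), 'force': array([ 0.53 ,  0.126, -0.287]), 'torque': array([ 0.005, -0.042,  0.021]), 'width': np.float64(85.224)}
yaw -179.5683784817518 F tool x,y -0.5312793778733784 0.12191922841414776 axis133 [ 631.52662582 -112.38119125]
```

View pics/g1b.png

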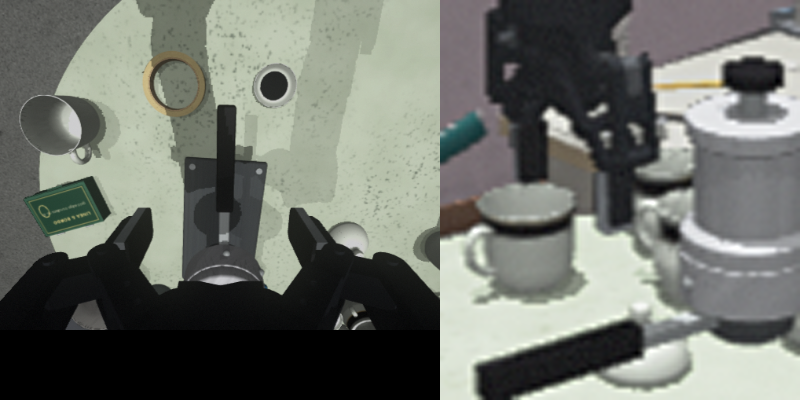

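The wrist view shows the black handle at (217–236, 105–212), hanging free, with the front pip below it near (224,253). The side view shows the cup drawn up into the collar. The gripper is clear and nothing else has moved, so I'm handing in.

```bash
python3 -c "
from cell import order
print(order.finish_job())"
```

```text
the job is handed in; nothing more can be done
None
```

The die holder hangs locked in the collar: the handle swung about 61° to a firm stop near the front pip (about 9 N peak), the gripper is clear of it, the things round about were left alone, and the job is handed in.

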